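# Cull the bent brackets from the swing-out parts tray

### The arm

A 7-joint arm with a two-finger parallel gripper is mounted at the origin on the work surface. World frame = base frame: x ahead of the robot, y to its left, z up, the work surface at z = 0. Lengths are in m, angles in rad, forces in N, time in s.
With the tool pointing down it reaches from about 0.4 to 0.875 m from the base axis. Payload 6.5 kg.
Tool frame: the origin (TCP) lies midway between the tips of the shut fingers; the grasp point (between the pads) lies 19 mm behind it; z points along the fingers, y is the line along which they close (so a half turn about z gives the same grasp; the last joint's range is limited). The gripper opens to 88 mm and grips with 3 to 60 N. Pads are 18 mm wide; open, the fingers measure 123 mm over their backs; the gripper's body (75 mm by 187 mm) begins 45 mm behind the grasp point.
Start: joints at [1.184, 0.536, -0.004, 1.538, 0.003, 1.067, -0.071], TCP at [0.205, -0.617, 0.239] pointing down, gripper open.
Joint ranges: [-2.7, 2.7], [-0.37, 2.16], [-1.27, 1.26], [0.24, 2.4], [-1.31, 4.45], [0.19, 1.91], [-2.76, 2.76]. Speed limits (rad/s): [2.39, 2.39, 3.14, 3.14, 3.14, 3.14, 3.14].

### API

Orientations are given as a 3x3 rotation matrix whose columns are the frame's x, y, z axes.
In Python, from station import ctrl gives the robot as it stands. Calls block until the motion is done:
- ctrl.goto(position, orientation): joint-space move of the TCP to a pose.
- ctrl.move_l(position, rotation=None, rate=0.15): straight line of the TCP; rotation=None keeps the orientation; rate is the mean speed in m/s.
- ctrl.goto_joints(angles): joint-space move.
- ctrl.set_gripper(opening, force=None): finger opening in m; force is the grip in N (None keeps the last); returns when the fingers have stopped.
- ctrl.dwell(seconds).
- ctrl.inverse_kinematics(position, orientation): joint angles nearest the present ones, or None.
- ctrl.get_obs(): the state.
- ctrl.read_camera(name): name is "scene" or "side" or "wrist"; returns the picture (420x560x3 uint8, red, green, blue); there is no depth.
- ctrl.camera_params(name): a dict with "camera_matrix" (3x3 intrinsics, pixels), "dist" ([k1, k2, p1, p2, k3] as OpenCV has them; the pictures are not rectified), "world_from_camera" (4x4, takes a point from camera to world coordinates). Camera axes: x right, y up, looking along -z (the intrinsics and any distortion apply to the point x, -y, -z); pixel columns grow to the right and rows downward; lengths in m; the calibration is good to about 2 mm. A picture is of the moment at which its call begins: read the wrist's pose just before it. camera_params takes no time and is no camera call; for the wrist camera it gives the pose at the moment of the call.
A pose or a line that the arm cannot do raises ctrl.Unreachable and nothing moves.
- ctrl.finish_job(): hands the job in; it is judged then, once.
The state is a dict: "clock": time; "q": joint angles; "qvel": joint speeds; "tau": joint torques, N m; "tcp_pos": TCP position; "orientation": TCP orientation; "ft_force": force on the tool from outside, world axes, zero at the start; "moment": the same for the moment, N m; "width": finger opening in m; "gripper_force": force on a finger pad.
Only numpy, scipy, OpenCV 4.12 (cv2) and the standard library are available. Lean on these libraries where they do the work, as an engineer would, in place of code of your own. Each camera call takes 0.05 s, during which the arm holds its last target. There are 200 camera calls.

### The job

Swing the locked parts tray in from its far notch to its near one (pull its plunger up and twist it counter-clockwise so that it stays out, swing the tray 75 degrees clockwise by the upright post, twist the plunger back so that it drops in and locks the tray), then put every bent or snapped-short bracket in the red scrap box, leaving the straight full-length ones in the tray. After that, in the same way, release the tray, swing it back to the far notch and lock it there; leave the cup and the multimeter where they are.

Things in the scene. Friction and masses are not known exactly. Their poses are not given: they have to be found in the camera images.
- tray (a joint): Swing-out grey parts tray on an arm about a vertical post (pivot). Angle in rad, clockwise seen from above: 0 at the far notch (tray away from the robot), 1.309 (75 degrees) at the near notch (to the robot's right of the pivot). Stops -0.06 and 1.37. Swings freely (0.15 to 0.25 N m friction) with the plunger out; with it in a notch only 0.03 rad of play.
- tray_post (a point): Grip point of the round upright black post by which the tray is swung: 24 mm diameter, on the arm 78 mm from the pivot; the point is 39 mm above the tray's floor level, 15 mm below the post's top and 32 mm above the top of the tray's lip. x points outward from the pivot.
- tray_mid (a point): Centre of the tray's floor, its top face, 66 mm above the table, 207 mm out from the pivot. x points outward from the pivot, y across. Tray 214 (x) by 240 (y) outside, with a low lip 5 mm thick and 7 mm high above the floor.
- pivot (a point): The swing axis of the tray at the height of the tray's floor (66 mm above the table); fixed to the stand, whose x axis is the direction from the pivot to the tray when joint tray is 0.
- plunger_grip (a point): Centre of the plunger's black T-handle, a bar 58 long (x), 14 wide (y), 18 high, on an upright plunger on the stand, 75 mm from the pivot, on the side away from the tray's sweep. Nothing within 50 mm beside the bar at its height; 9 mm of free shaft below the bar when the plunger is in, then a slotted collar 42 mm wide.
- plunger_lift (a joint): Height of the plunger in m: 0 fully in (nose in a notch of the tray's index plate, tray locked); about 0.013 with the nose on the plate between notches; 0.015 when parked on its collar; 0.024 top stop. A spring pushes it down, 5 N at 0 to 10 N at the top.
- plunger_twist (a joint): Twist of the T-handle, rad, counter-clockwise from above: 0 locked, end stop 1.3. A cross pin in the slotted collar lets it twist only when lifted over 0.0155; beyond 0.5 the pin rests on the collar and the plunger stays out. Twisted back within 0.15 of 0 and let go it drops: into a notch if the tray is within 0.05 rad of it, else onto the plate, and snaps in as the tray is swung to the notch.
- scrap_box_in (a point): Centre of the inner floor (5 mm above the table) of the open red plastic scrap box: 180 (x) by 210 (y) by 60 high outside, walls 5 mm, 0.9 kg, loose on the table.
- straight1_mid (a point): A good bracket: U-section steel channel bracket lying open side down, 24 wide and 20 high, 4 mm walls, 60 g; straight, 84 long along x; this point is its centre, half-way up. May be absent.
- straight2_mid (a point): A good bracket: U-section steel channel bracket lying open side down, 24 wide and 20 high, 4 mm walls, 60 g; straight, 84 long along x; this point is its centre, half-way up. May be absent.
- straight3_mid (a point): A good bracket: U-section steel channel bracket lying open side down, 24 wide and 20 high, 4 mm walls, 60 g; straight, 84 long along x; this point is its centre, half-way up. May be absent.
- bent1_mid (a point): A bent bracket: U-section steel channel bracket lying open side down, 24 wide and 20 high, 4 mm walls, 60 g; a straight leg 54 long, then a kink of 36 degrees to the left (+y) and a second leg 36 long from its +x end. This point is the centre of the long leg, half-way up, x along that leg. To be scrapped. May be absent.
- bent2_mid (a point): A bent bracket: U-section steel channel bracket lying open side down, 24 wide and 20 high, 4 mm walls, 60 g; a straight leg 54 long, then a kink of 36 degrees to the left (+y) and a second leg 36 long from its +x end. This point is the centre of the long leg, half-way up, x along that leg. To be scrapped. May be absent.
- short1_mid (a point): A snapped bracket: U-section steel channel bracket lying open side down, 24 wide and 20 high, 4 mm walls, 60 g; straight but only 50 long along x; this point is its centre, half-way up. To be scrapped. May be absent.
- scrap_box: The scrap box as a whole, origin at the centre of its underside; axes as for scrap_box_in.
- cup: Clear plastic cup, 68 mm wide, 85 mm tall, origin under its centre. Not to be moved.
- meter: Red multimeter lying flat, 140 x 75 x 34 mm, origin under its centre. Not to be moved.
There are look-alikes about, which are no part of the job. Leave any blue or green look-alike of the part that bears straight1_mid alone. What is shaped like the part that bears bent2_mid but yellow is not meant.

How it is judged:
On the way, in this order (a step that is already met when the one before it is completed fails the run):
1. the plunger is held out by its twist, with the tray still at the far notch (value of joint plunger_lift above 0.012 m and value of joint plunger_twist above 0.8 rad and value of joint tray below 0.2 rad), for 0.2 s.
2. the tray is at the near notch and the plunger is down in it (value of joint tray between 1.239 and 1.379 rad and value of joint plunger_lift below 0.006 m), for 0.2 s.
3. every bent or short bracket is in the scrap box, with the tray still locked at the near notch (all of step 2 and x of bent1_mid in the frame of scrap_box_in between -0.09 and 0.09 m and y of bent1_mid in the frame of scrap_box_in between -0.105 and 0.105 m and z of bent1_mid in the frame of scrap_box_in between -0.005 and 0.06 m and x of bent2_mid in the frame of scrap_box_in between -0.09 and 0.09 m and y of bent2_mid in the frame of scrap_box_in between -0.105 and 0.105 m and z of bent2_mid in the frame of scrap_box_in between -0.005 and 0.06 m and x of short1_mid in the frame of scrap_box_in between -0.09 and 0.09 m and y of short1_mid in the frame of scrap_box_in between -0.105 and 0.105 m and z of short1_mid in the frame of scrap_box_in between -0.005 and 0.06 m), for 0.2 s.
4. the plunger is held out by its twist again, with the tray still near the near notch (value of joint plunger_lift above 0.012 m and value of joint plunger_twist above 0.8 rad and value of joint tray above 1.1 rad), for 0.2 s.
At the end, for the whole second after the job is handed in: The tray is within 0.07 rad of the far notch with the plunger down in it (lift under 6 mm); every bent or short bracket lies in the scrap box, every straight full-length one in the tray, and the box is at rest (value of joint tray between -0.07 and 0.07 rad and value of joint plunger_lift below 0.006 m and x of bent1_mid in the frame of scrap_box_in between -0.09 and 0.09 m and y of bent1_mid in the frame of scrap_box_in between -0.105 and 0.105 m and z of bent1_mid in the frame of scrap_box_in between -0.005 and 0.06 m and x of bent2_mid in the frame of scrap_box_in between -0.09 and 0.09 m and y of bent2_mid in the frame of scrap_box_in between -0.105 and 0.105 m and z of bent2_mid in the frame of scrap_box_in between -0.005 and 0.06 m and x of short1_mid in the frame of scrap_box_in between -0.09 and 0.09 m and y of short1_mid in the frame of scrap_box_in between -0.105 and 0.105 m and z of short1_mid in the frame of scrap_box_in between -0.005 and 0.06 m and x of straight1_mid in the frame of tray_mid between -0.107 and 0.107 m and y of straight1_mid in the frame of tray_mid between -0.12 and 0.12 m and z of straight1_mid in the frame of tray_mid between -0.005 and 0.05 m and x of straight2_mid in the frame of tray_mid between -0.107 and 0.107 m and y of straight2_mid in the frame of tray_mid between -0.12 and 0.12 m and z of straight2_mid in the frame of tray_mid between -0.005 and 0.05 m and x of straight3_mid in the frame of tray_mid between -0.107 and 0.107 m and y of straight3_mid in the frame of tray_mid between -0.12 and 0.12 m and z of straight3_mid in the frame of tray_mid between -0.005 and 0.05 m and linear speed of scrap_box below 0.03 m/s); the robot touches nothing.
It fails at once if the clear plastic cup is moved more than 50 mm (distance of cup from where it was at the start of the episode above 0.05 m).
It fails at once if the multimeter is moved more than 50 mm (distance of meter from where it was at the start of the episode above 0.05 m).
Of bent1, bent2, short1 only 2 to 3 are there at a start; the rules pass over those that are not, and their reading is None.
Of straight1, straight2, straight3 only 2 to 3 are there at a start; the rules pass over those that are not, and their reading is None.
At some moment in a run one of scrap_box, bent1, bent2, short1 may be knocked a few centimetres aside while the robot is not near it.
Once in a run the grip may slacken for a moment while it holds something.
It also fails if it takes over 210 s, if anything falls off the work surface, if the arm or the gripper's body presses on something with over 40 N, if the wrist force passes 120 N, or if a joint passes its speed limit or range.

## Working session

There is one attempt and no reset: what is moved stays moved. The work goes in short steps, each a Python script; the robot and the scene stay as the last script left them, time stands still between calls to the robot, and variables do not carry over. Pictures are saved under pics/ and viewed, at most 14 in all, crops included, and the job is handed in when it is done.

```bash
ls; mkdir -p pics
python3 - <<'E'
from station import ctrl
import cv2,numpy as np
for n in ("scene","side"):
    im=ctrl.read_camera(n); cv2.imwrite(f"pics/{n}0.png",im[:,:,::-1])
    p=ctrl.camera_params(n); print(n,np.round(p["camera_matrix"],1).tolist(),p["dist"],np.round(p["world_from_camera"],3).tolist())
p=ctrl.camera_params("wrist");print(np.round(p["world_from_camera"],3).tolist(),p["dist"],p["camera_matrix"])
o=ctrl.get_obs();print({k:np.round(v,3).tolist() for k,v in o.items()})
E
```

```text
pics
scene [[391.3, 0.0, 273.8], [0.0, 391.3, 214.0], [0.0, 0.0, 1.0]] [0.02342815 0.         0.         0.         0.        ] [[0.404, -0.735, 0.545, 1.229], [0.915, 0.319, -0.248, -0.206], [0.009, 0.599, 0.801, 0.978], [0.0, 0.0, 0.0, 1.0]]
side [[399.6, 0.0, 279.4], [0.0, 399.6, 203.3], [0.0, 0.0, 1.0]] [-0.05455909  0.          0.          0.          0.        ] [[-0.99, 0.098, -0.099, 0.513], [-0.139, -0.717, 0.683, 0.979], [-0.004, 0.691, 0.723, 1.052], [0.0, 0.0, 0.0, 1.0]]
[[0.316, 0.907, 0.28, 0.277], [-0.949, 0.302, 0.091, -0.592], [-0.002, -0.294, 0.956, 0.384], [0.0, 0.0, 0.0, 1.0]] [0.01727839 0.         0.         0.         0.        ] [[295.93380124   0.         276.30147727]
 [  0.         295.93380124 203.6184922 ]
 [  0.           0.           1.        ]]
{'clock': 0.1, 'q': [1.184, 0.537, -0.004, 1.539, 0.003, 1.067, -0.071], 'qvel': [0.0, -0.002, 0.0, -0.002, 0.001, -0.0, 0.001], 'tau': [0.001, -57.209, 0.993, -25.223, -0.056, 0.014, 0.0], 'tcp_pos': [0.205, -0.616, 0.238], 'orientation': [[0.949, 0.315, -0.001], [0.315, -0.949, 0.001], [-0.0, -0.002, -1.0]], 'ft_force': [-0.269, -0.071, -0.612], 'moment': [-0.076, -0.04, 0.005], 'gripper_force': 0.0, 'width': 0.088}
```

View pics/scene0.png

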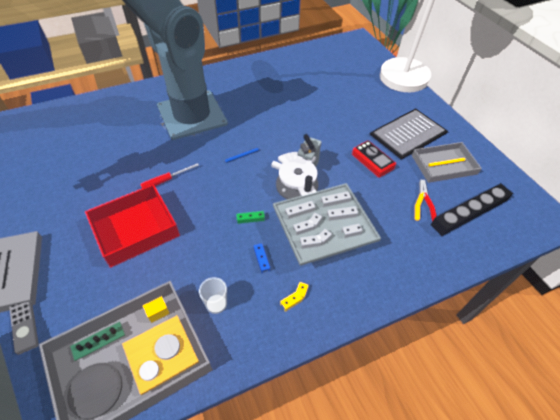

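View pics/side0.png

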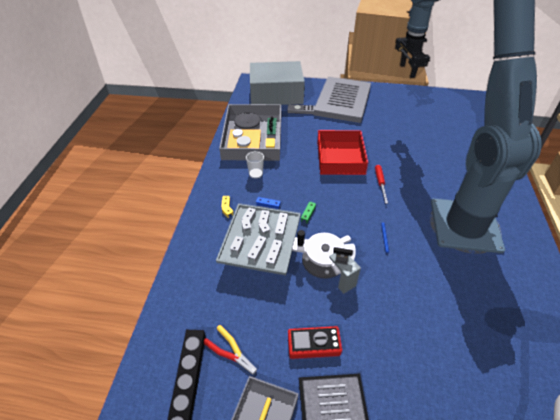

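The scene view shows the red box at (132,222), tray at (327,222), pivot hub at (297,172), post at (308,184), plunger at about (312,148), and cup at (213,295). The side view shows the same things: box (342,152), tray (260,238), post (299,238), plunger (343,252). Next I'll enlarge the tray area from both views.

Run:
```python
import cv2
a=cv2.imread("pics/scene0.png")[130:265,230:390]; b=cv2.imread("pics/side0.png")[195:300,215:370]
cv2.imwrite("pics/sc_crop.png",cv2.resize(a,None,fx=5,fy=4.4 if 0 else 4.4,interpolation=cv2.INTER_CUBIC) if 0 else cv2.resize(a,None,fx=4,fy=4,interpolation=cv2.INTER_CUBIC))
cv2.imwrite("pics/si_crop.png",cv2.resize(b,None,fx=5,fy=5,interpolation=cv2.INTER_CUBIC))
```

```text
(no output)
```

View pics/sc_crop.png

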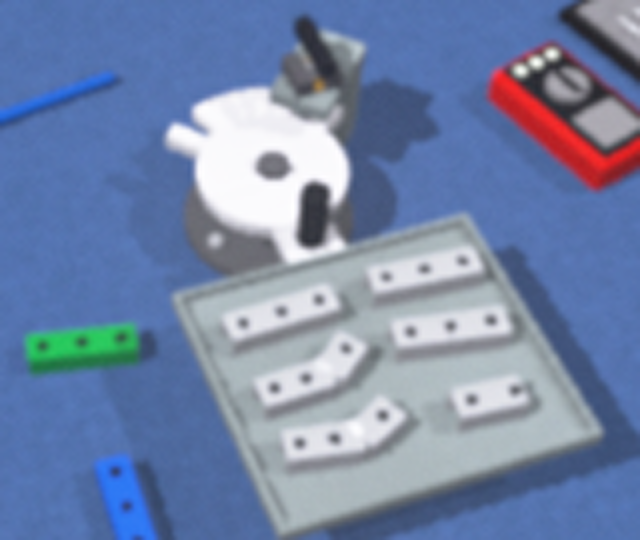

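View pics/si_crop.png

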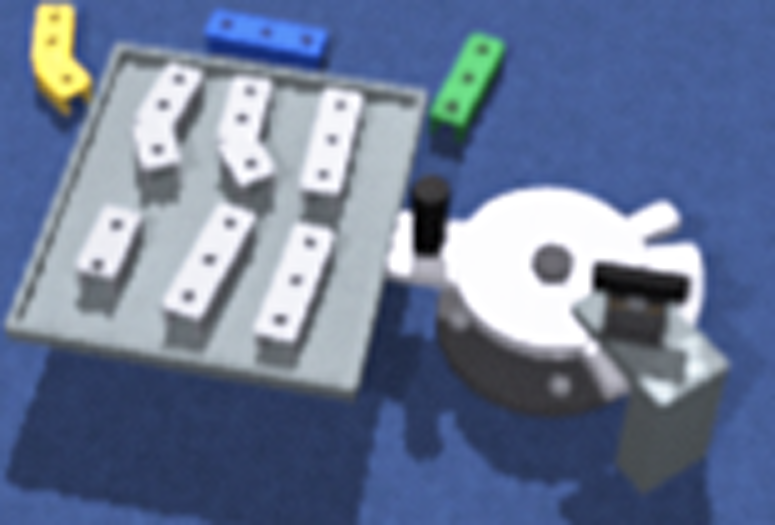

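Both crops are clear. Scene crop (×4): T-handle (302..332, 18..80), hub disc (273,165), post top (315,187). White brackets:
- Straight: (282,312), (425,270), (452,326).
- Bent: (310,375), (345,430).
- Short: (493,398).

The look-alikes are green (81,345), blue (125,505) and yellow, outside the tray; none of them is white, so none is chosen.

```bash
cat > h.py <<'E'
from station import ctrl
import numpy as np, cv2, time
def ray(P,uv):
    x,y=cv2.undistortPoints(np.array([[uv]],float),np.array(P["camera_matrix"]),np.array(P["dist"]))[0,0]
    T=np.array(P["world_from_camera"]); d=T[:3,:3]@np.array([x,-y,-1]); return T[:3,3],d/np.linalg.norm(d)
def tri(views):
    A=np.zeros((3,3));b=np.zeros(3);R=[ray(P,uv) for P,uv in views]
    for o,d in R:
        M=np.eye(3)-np.outer(d,d);A+=M;b+=M@o
    X=np.linalg.solve(A,b);return X,max(np.linalg.norm(np.cross(X-o,d)) for o,d in R)
def onz(P,uv,z):
    o,d=ray(P,uv);return o+d*(z-o[2])/d[2]
def Rdown(a):
    "tool pointing down, tool y (closing line) at world angle a; y along (cos a, sin a)"
    y=np.array([np.cos(a),np.sin(a),0]);z=np.array([0,0,-1.]);return np.column_stack([np.cross(y,z),y,z])
def proj(P,X):
    T=np.array(P["world_from_camera"]);c=T[:3,:3].T@(np.array(X)-T[:3,3])
    return cv2.projectPoints(np.array([[c[0],-c[1],-c[2]]]),np.zeros(3),np.zeros(3),np.array(P["camera_matrix"]),np.array(P["dist"]))[0].ravel()
E
python3 - <<'E'
from h import *
S=ctrl.camera_params("scene");D=ctrl.camera_params("side")
pts={"hub":((273,165),(552,263)),"post_top":((316,187),(432,183)),
"c_green":((178,293),(425,92)),"c_hub":((465,215),(358,393)),"c_far":((603,435),(8,330)),"c_yel":((282,533),(118,45)),
"T_A":((304,20),(688,274)),"T_B":((326,66),(597,264)),
"s_mid1":((281,311),(332,139)),"s2":((425,268),(295,280)),"s3":((451,326),(209,260)),
"b1a":((274,387),(251,91)),"b1b":((306,379),(241,118)),"b1c":((346,350),(250,163)),
"b2a":((300,443),(179,79)),"b2b":((335,439),(163,104)),"b2c":((382,415),(158,150)),
"sha":((471,399),(116,225)),"shb":((515,390),(97,265))}
R={}
for k,(a,b) in pts.items():
    X,e=tri([(S,(230+a[0]/4,130+a[1]/4)),(D,(215+b[0]/5,195+b[1]/5))]);R[k]=X
    print(k,np.round(X,4),round(e,4))
h=R["hub"]
c=np.mean([R[k] for k in R if k[:2]=="c_"],0);print("traymid",c,np.linalg.norm((c-h)[:2]),np.degrees(np.arctan2(*(c-h)[1::-1])))
print("post r",np.linalg.norm((R["post_top"]-h)[:2]),np.degrees(np.arctan2(*(R["post_top"]-h)[1::-1])))
# box corners: rough
for uv in [(87,216),(160,186)]: print(onz(S,uv,.06))
for uv in [(177,222),(110,262)]: print(onz(S,uv,.06))
E
```

```text
hub [0.4817 0.2155 0.0644] 0.0016
post_top [0.5595 0.2087 0.1206] 0.0022
c_green [0.5746 0.0912 0.0715] 0.0024
c_hub [0.5889 0.3277 0.0661] 0.0022
c_far [0.8035 0.3126 0.0665] 0.0028
c_yel [0.7859 0.0733 0.0684] 0.0021
T_A [0.4086 0.2717 0.1378] 0.0039
T_B [0.4591 0.2668 0.1331] 0.0027
s_mid1 [0.6282 0.1493 0.0828] 0.0017
s2 [0.6351 0.2642 0.0837] 0.0018
s3 [0.6891 0.2555 0.0826] 0.0017
b1a [0.6865 0.1153 0.0827] 0.0017
b1b [0.6891 0.139  0.0823] 0.0017
b1c [0.6775 0.1762 0.0824] 0.0022
b2a [0.7353 0.1111 0.0827] 0.0017
b2b [0.7417 0.1344 0.0827] 0.002
b2c [0.7372 0.1733 0.0825] 0.0018
sha [0.7506 0.2365 0.0827] 0.0013
shb [0.7559 0.2684 0.0826] 0.0016
traymid [0.68823119 0.2011752  0.06812337] 0.20697819404993267 -3.9606866130550547
post r 0.0780670861809908 -4.95315558837039
[ 0.3967039  -0.42022901  0.06      ]
[ 0.36695578 -0.20025835  0.06      ]
[ 0.52032507 -0.18912291  0.06      ]
[ 0.57721394 -0.38668394  0.06      ]
```

Heights, post radius (78 mm) and tray radius (207 mm) agree with the text, with z about 3 mm low. Next I'll check the joint ranges for the two possible wrist orientations, then look at the plunger with the wrist camera.

Run:
```python
from h import *
T=np.array([.434,.269,.117]);piv=np.array([.4817,.2155,0])
for a0 in (84.5,-95.5):
  for d in (0,40,74.5):
    q=ctrl.inverse_kinematics(T+[0,0,.0],Rdown(np.radians(a0+d)));print("T",a0,d,None if q is None else np.round(q,2))
for s in (90,-90):
  for d in (-4.5,-40,-79.5):
    a=np.radians(d);p=piv+[.078*np.cos(a),.078*np.sin(a),.086]
    q=ctrl.inverse_kinematics(p,Rdown(a+np.radians(s)));print("post",s,d,None if q is None else np.round(q,2))
print(Rdown(np.radians(84.5)))
```

```text
T 84.5 0 [ 0.06  0.68 -0.93  1.96  0.71  0.88  0.22]
T 84.5 40 [ 0.15  0.76 -1.08  1.95  0.84  0.96  0.83]
T 84.5 74.5 [ 0.15  0.76 -1.08  1.95  0.84  0.96  1.43]
T -95.5 0 [-0.93  0.5   0.36  2.01 -0.27  0.67 -2.06]
T -95.5 40 [-0.05  0.61 -0.77  1.96  0.59  0.81 -2.12]
T -95.5 74.5 [-0.09  0.59 -0.71  1.96  0.54  0.78 -1.48]
post 90 -4.5 [ 0.05  0.76 -0.69  1.75  0.61  0.86  0.57]
post 90 -40 [ 0.08  0.69 -0.62  1.84  0.55  0.79  0.05]
post 90 -79.5 [ 0.11  0.62 -0.61  1.97  0.53  0.71 -0.64]
post -90 -4.5 [-0.17  0.68 -0.36  1.76  0.33  0.76 -2.35]
post -90 -40 [-0.89  0.73  0.72  1.9  -0.68  0.78 -2.06]
post -90 -79.5 [ 0.43  0.84 -1.08  1.95  0.94  0.96  2.19]
[[-0.9953962   0.09584575  0.        ]
 [ 0.09584575  0.9953962   0.        ]
 [ 0.          0.         -1.        ]]
```

Run:
```python
from h import *
R=Rdown(np.radians(84.5))
ims=[]
for i,p in enumerate([(.46,.24,.27),(.46,.31,.25)]):
    ctrl.goto(p,R); P=ctrl.camera_params("wrist"); im=ctrl.read_camera("wrist")
    cv2.imwrite(f"pics/w{i}.png",im[:,:,::-1]); np.save(f"P{i}.npy",P,allow_pickle=True)
    uv=proj(P,(.434,.269,.138)); print(uv, ctrl.get_obs()["clock"])
    u,v=np.clip(uv.astype(int),[66,70],[494,350]); print(u,v)
    ims.append(cv2.resize(im[v-70:v+70,u-65:u+65,::-1],None,fx=3,fy=3,interpolation=cv2.INTER_CUBIC))
cv2.imwrite("pics/w_pair.png",np.hstack(ims))
```

```text
[304.09711318 165.03715379] 3.2833
304 165
[225.51470892 177.76316145] 3.725
225 177
```

View pics/w_pair.png

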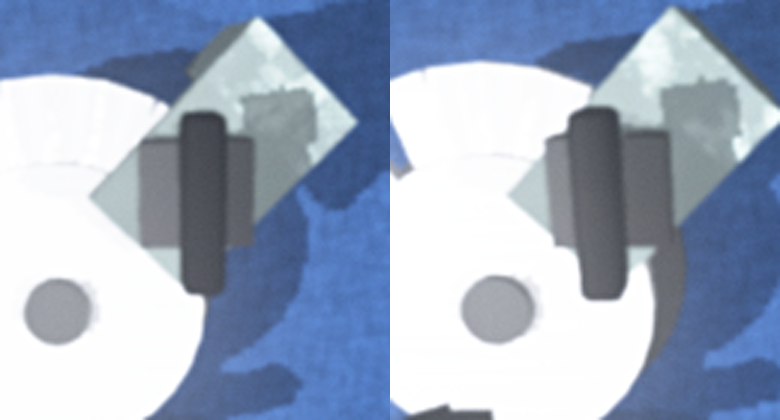

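Wrist pair: bar centre is at crop (203,203) in view 0 and (598,202) in view 1, with the bar nearly vertical in the image. The hub disc is at (57,311) and (497,309). The collar block lies under the bar.

Run:
```python
from h import *
P=[np.load(f"P{i}.npy",allow_pickle=True).item() for i in (0,1)]
f0=lambda c:(239+c[0]/3,95+c[1]/3); f1=lambda c:(160+(c[0]-390)/3,107+c[1]/3)
for n,a,b in [("bar",(203,203),(598,202)),("barfar",(203,113),(593,108)),("barnear",(203,294),(604,298)),("hub",(57,311),(497,309))]:
    X,e=tri([(P[0],f0(a)),(P[1],f1(b))]);print(n,np.round(X,4),round(e,4),"at z.14:",np.round(onz(P[0],f0(a),.140),4))
```

```text
bar [0.4325 0.272  0.1332] 0.0003 at z.14: [0.4317 0.2714 0.14  ]
barfar [0.4049 0.274  0.1311] 0.0002 at z.14: [0.4044 0.2732 0.14  ]
barnear [0.4621 0.2698 0.1345] 0.0003 at z.14: [0.4609 0.2694 0.14  ]
hub [0.4822 0.2154 0.0681] 0.0 at z.14: [0.462  0.2221 0.14  ]
```

Bar centre is (0.4325, 0.272), 75.2 mm from the pivot (as stated), direction −4.2°, top at about 0.135. Now I'll grip it, lift and twist.

```bash
cat >> h.py <<'E'
BAR=np.array([.4325,.2718]); BA=np.radians(85.8)
def st(tag=""):
    o=ctrl.get_obs();a=np.arctan2(o["orientation"][1][1],o["orientation"][0][1])
    print(tag,"t%.1f"%o["clock"],"tcp",np.round(o["tcp_pos"],4),"ang%.3f"%a,"w%.4f"%o["width"],"gf%.1f"%o["gripper_force"],"F",np.round(o["ft_force"],1),"M",np.round(o["moment"],2));return o
def twist(xyz,a0,a1,step=.15):
    for a in np.linspace(a0,a1,max(2,int(np.ceil(abs(a1-a0)/step))+1))[1:]: ctrl.move_l(xyz,Rdown(a),rate=.05)
E
python3 - <<'E'
from h import *
ctrl.goto((*BAR,.20),Rdown(BA));ctrl.set_gripper(.05,40);st("above")
twist((*BAR,.20),BA,BA+.3);st("air twist");twist((*BAR,.20),BA+.3,BA)
ctrl.move_l((*BAR,.1145),rate=.08);st("down")
ctrl.set_gripper(0,40);st("grip")
ctrl.move_l((*BAR,.1145+.0195),rate=.03);st("lift")
E
```

```text
above t4.8 tcp [0.4325 0.2719 0.2   ] ang1.498 w0.0500 gf0.0 F [-0.4 -0.6 -0.4] M [ 0.04 -0.13 -0.06]
air twist t5.6 tcp [0.4325 0.2719 0.2   ] ang1.792 w0.0499 gf0.0 F [ 0.1 -0.8 -0.2] M [ 0.1  -0.12 -0.03]
down t7.5 tcp [0.4328 0.272  0.115 ] ang1.497 w0.0500 gf0.0 F [ 0.3 -0.2  0. ] M [ 0.06 -0.16 -0.01]
grip t8.2 tcp [0.4325 0.2711 0.1145] ang1.497 w0.0135 gf40.0 F [-0.2 -3.4  4.6] M [-0.64 -0.01  0.01]
lift t9.0 tcp [0.4323 0.2712 0.1337] ang1.497 w0.0136 gf40.0 F [ 1.4 -4.  -9.9] M [-0.67 -0.37 -0.  ]
```

Run:
```python
from h import *
z=.1145+.0195
twist((*BAR,z),BA,BA+1.1);st("twisted")
ctrl.move_l((*BAR,z-.0045),rate=.03);st("lowered")
ctrl.set_gripper(.05);st("open")
ctrl.move_l((*BAR,.25),rate=.15);ctrl.dwell(.2);st()
im=ctrl.read_camera("wrist");cv2.imwrite("pics/w2.png",im[:,:,::-1])
```

```text
twisted t11.2 tcp [0.4328 0.2705 0.1335] ang2.592 w0.0139 gf40.0 F [  1.5  -5.9 -10.1] M [-1.22 -0.46 -0.01]
lowered t11.5 tcp [0.4328 0.2706 0.1297] ang2.591 w0.0134 gf40.0 F [ 0.7 -7.7 -4.4] M [-1.54 -0.18  0.02]
open t12.2 tcp [0.4325 0.2719 0.1295] ang2.597 w0.0500 gf0.0 F [0.2 0.1 1. ] M [ 0.09 -0.1   0.03]
 t13.4 tcp [0.4322 0.2715 0.2492] ang2.598 w0.0500 gf0.0 F [ 0.5 -0.2  0.4] M [ 0.13 -0.07  0.02]
```

View pics/w2.png

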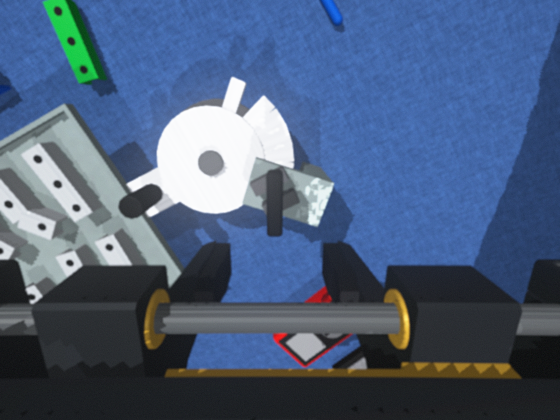

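The bar at (274,202) stands twisted and parked. Next I'll swing the tray by its post.

```bash
cat >> h.py <<'E'
PIV=np.array([.482,.2155]); A0=np.radians(-4.2)
def postxy(th,r=.078): a=A0-th; return PIV+r*np.array([np.cos(a),np.sin(a)])
def swing(t0,t1,n=10,z=.087):
    for th in np.linspace(t0,t1,n+1)[1:]: ctrl.move_l((*postxy(th),z),Rdown(A0-th+np.pi/2),rate=.07)
def grab_post(th):
    ctrl.goto((*postxy(th),.22),Rdown(A0-th+np.pi/2));ctrl.set_gripper(.06,20)
    ctrl.move_l((*postxy(th),.087),rate=.12);st("post down");ctrl.set_gripper(0,20);st("post grip")
E
python3 - <<'E'
from h import *
grab_post(0)
swing(0,.3,2);st("0.3");swing(.3,1.309,8);st("near")
E
```

```text
post down t15.8 tcp [0.5603 0.2101 0.0878] ang1.497 w0.0597 gf0.0 F [ 0.  -0.1 -0.5] M [ 0.02 -0.14 -0.03]
post grip t16.4 tcp [0.5599 0.2092 0.087 ] ang1.497 w0.0232 gf20.0 F [-0.6 -2.8  3.2] M [-0.5  -0.02  0.09]
0.3 t17.1 tcp [0.5557 0.1887 0.0874] ang1.203 w0.0296 gf2.8 F [ 4.2  4.4 -4. ] M [ 0.8  -1.05 -0.02]
near t19.4 tcp [0.4966 0.14   0.0871] ang0.192 w0.0234 gf20.0 F [ 0.2  5.3 -2.6] M [ 1.01 -0.24 -0.2 ]
```

```bash
cat >> h.py <<'E'
def lock():
    z=.1145+.015
    ctrl.goto((*BAR,.22),Rdown(BA+1.1));ctrl.set_gripper(.05,40)
    ctrl.move_l((*BAR,z),rate=.1);ctrl.set_gripper(0,40);st("gripped")
    ctrl.move_l((*BAR,z+.004),rate=.03);st("lifted");twist((*BAR,z+.004),BA+1.1,BA-.01);st("untwisted")
    ctrl.move_l((*BAR,.1165),rate=.04);st("lowered")
    ctrl.set_gripper(.05);ctrl.dwell(.2);ctrl.move_l((*BAR,.25),rate=.2)
E
python3 - <<'E'
from h import *
ctrl.set_gripper(.06);ctrl.move_l((*postxy(1.309),.22),rate=.2)
lock()
for n in("scene","side"):
    im=ctrl.read_camera(n);cv2.imwrite(f"pics/{n}1.png",im[:,:,::-1])
a=cv2.imread("pics/scene1.png")[130:275,80:350];b=cv2.imread("pics/side1.png")[110:310,245:385]
cv2.imwrite("pics/near.png",np.hstack([cv2.resize(a,(540,290)),cv2.resize(cv2.copyMakeBorder(b,0,0,0,0,0),(203,290))]))
E
```

```text
gripped t24.6 tcp [0.4333 0.2712 0.1296] ang2.597 w0.0136 gf40.0 F [ 3.1 -2.4  1.5] M [-0.42 -0.58  0.  ]
lifted t24.9 tcp [0.4329 0.271  0.1329] ang2.597 w0.0132 gf40.0 F [ 5.4  0.  -8.4] M [-0.11 -1.23 -0.  ]
untwisted t27.2 tcp [0.433  0.2709 0.1329] ang1.487 w0.0135 gf40.0 F [ 6.  -3.2 -9.8] M [-0.32 -1.5   0.22]
lowered t27.8 tcp [0.433 0.271 0.116] ang1.488 w0.0133 gf40.0 F [ 4.7 -2.1 -6.8] M [-0.43 -1.38  0.26]
```

View pics/near.png

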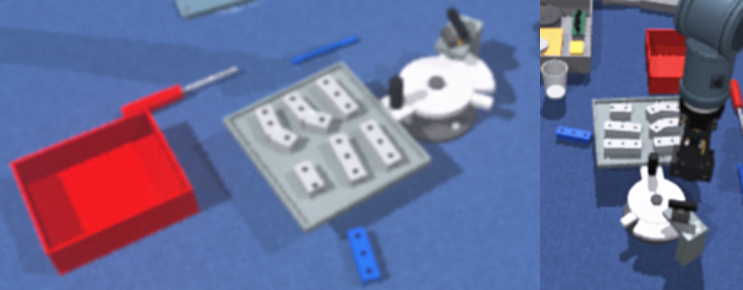

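The tray is at the near notch, and the force through the drop fits the plunger going into the notch. The box is clear at left (105,195). Now two wrist views of the brackets.

Run:
```python
from h import *
R=Rdown(np.radians(100))
ctrl.goto((.50,.03,.30),R)
for i,p in enumerate([(.50,.05,.30),(.50,-.01,.30)],3):
    ctrl.move_l(p,R,rate=.25);ctrl.dwell(.2);P=ctrl.camera_params("wrist"); im=ctrl.read_camera("wrist")
    cv2.imwrite(f"pics/w{i}.png",im[:,:,::-1]); np.save(f"P{i}.npy",P,allow_pickle=True)
    print(proj(P,(.52,.012,.066)),ctrl.get_obs()["clock"])
ims=[cv2.resize(cv2.imread(f"pics/w{i}.png")[20:320,140:140+200+60] if 0 else cv2.imread(f"pics/w{i}.png")[20:290,150:410],None,fx=1.5,fy=2 if 0 else 1.5) for i in (3,4)]
cv2.imwrite("pics/tr.png",np.hstack(ims)); print(np.hstack(ims).shape)
```

```text
[244.64501563 183.9781363 ] 31.0917
[288.38779885 191.31776289] 31.7333
(405, 780, 3)
```

View pics/tr.png

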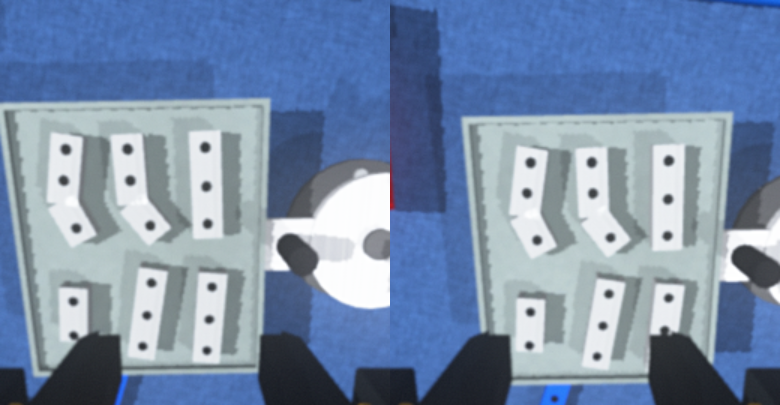

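Left to right: bent (65,149)-(63,181)-(77,228), bent (127,149)-(130,181)-(150,226), straight. Bottom row: short (73,301)-(73,336), straight, straight.

Run:
```python
from h import *
P=[np.load(f"P{i}.npy",allow_pickle=True).item() for i in (3,4)]
f=lambda c:(150+c[0]/1.5,20+c[1]/1.5); g=lambda c:(150+(c[0]-390)/1.5,20+c[1]/1.5)
D={"b2":[((65,149),(530,163)),((63,181),(526,193)),((77,228),(537,240))],
"b1":[((127,149),(591,162)),((130,181),(593,193)),((150,226),(611,238))],
"sh":[((73,301),(530,312)),((73,336),(529,346))]}
for k,v in D.items():
    X=[tri([(P[0],f(a)),(P[1],g(b))]) for a,b in v]
    A=[onz(P[0],f(a),.086) for a,b in v];B=[onz(P[1],g(b),.086) for a,b in v];Y=[(a+b)/2 for a,b in zip(A,B)]
    print(k,[np.round(x,4).tolist()+[round(e,4)] for x,e in X]);print("  z.086",np.round(Y,4).tolist(),"diff",np.round(A[0]-B[0],4))
    c=(Y[0]+Y[1])/2;d=Y[1]-Y[0];print("  centre",c[:2],"axis deg",np.degrees(np.arctan2(d[1],d[0])),"len",np.linalg.norm(d))
S=ctrl.camera_params("scene")
for uv in [(80+14/2,130+165/2),(80+150/2,130+112/2),(80+194/2,130+186/2),(80+62/2,130+248/2)]: print("box",np.round(onz(S,uv,.06),3))
```

```text
b2 [[0.4491, -0.0562, 0.0873, np.float64(0.0002)], [0.4736, -0.0564, 0.0841, np.float64(0.0003)], [0.5103, -0.0421, 0.0821, np.float64(0.0001)]]
  z.086 [[0.4492, -0.0565, 0.086], [0.4733, -0.0561, 0.086], [0.5094, -0.0415, 0.086]] diff [-0.0005 -0.0002  0.    ]
  centre [ 0.46123723 -0.05626224] axis deg 0.9834746482810905 len 0.024155919976864757
b1 [[0.4404, -0.0093, 0.0851, np.float64(0.0001)], [0.4638, -0.0034, 0.0876, np.float64(0.0003)], [0.4964, 0.0177, 0.0902, np.float64(0.0001)]]
  z.086 [[0.4403, -0.0092, 0.086], [0.4639, -0.0034, 0.086], [0.4972, 0.0178, 0.086]] diff [0.0002 0.0002 0.    ]
  centre [ 0.45213169 -0.00632989] axis deg 13.771781663986259 len 0.024293917246963562
sh [[0.5742, -0.0384, 0.0848, np.float64(0.0002)], [0.6053, -0.0345, 0.0879, np.float64(0.0)]]
  z.086 [[0.5737, -0.0383, 0.086], [0.6062, -0.0347, 0.086]] diff [-0.0004  0.0002  0.    ]
  centre [ 0.58995968 -0.03650969] axis deg 6.189335097883025 len 0.032761170339071534
box [ 0.384 -0.418  0.06 ]
box [ 0.361 -0.214  0.06 ]
box [ 0.524 -0.19   0.06 ]
box [ 0.553 -0.38   0.06 ]
```

Bracket tops triangulate at about 0.086, as they should. I'll pick the outer bent one first and check the box from above before placing it.

```bash
cat >> h.py <<'E'
def pick(c,axdeg,z=.071,op=.034,f=30):
    R=Rdown(np.radians(axdeg+90))
    ctrl.goto((*c,.17),R);ctrl.set_gripper(op,f);ctrl.move_l((*c,.11),rate=.2);ctrl.move_l((*c,z),rate=.08);st("at")
    ctrl.set_gripper(0,f);o=st("grip");ctrl.move_l((*c,.17),rate=.15);st("up")
def place(c,axdeg=7,z=.042):
    R=Rdown(np.radians(axdeg+90))
    ctrl.goto((*c,.17),R);ctrl.move_l((*c,z),rate=.15);st("over");ctrl.set_gripper(.042);ctrl.move_l((*c,.17),rate=.25)
E
python3 - <<'E'
from h import *
pick((.4612,-.0563),1)
ctrl.goto((.45,-.28,.22),Rdown(np.radians(97)));st("box above")
P=ctrl.camera_params("wrist");im=ctrl.read_camera("wrist");np.save("P5.npy",P,allow_pickle=True)
im=im[:,:,::-1].copy()
for X in [(.384,-.418),(.361,-.214),(.524,-.19),(.553,-.38)]: cv2.circle(im,tuple(int(x) for x in proj(P,(*X,.06))),3,(0,255,0),-1)
cv2.imwrite("pics/box.png",im)
E
```

```text
at t33.9 tcp [ 0.4611 -0.0561  0.0708] ang1.589 w0.0340 gf0.0 F [-0.4  0.2  0.1] M [ 0.1  -0.17  0.03]
grip t34.2 tcp [ 0.4615 -0.0563  0.0713] ang1.588 w0.0240 gf30.0 F [-0.2 -0.3  1.5] M [ 0.06 -0.19 -0.05]
up t35.0 tcp [ 0.4606 -0.0565  0.1693] ang1.588 w0.0238 gf30.0 F [-0.2 -0.5 -0.7] M [ 0.03 -0.12  0.01]
box above t35.9 tcp [ 0.4501 -0.2781  0.2193] ang1.695 w0.0234 gf30.0 F [0.4 0.6 0.3] M [ 0.13 -0.11 -0.02]
```

View pics/box.png

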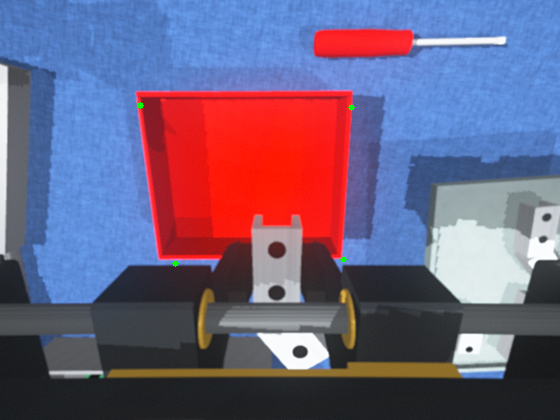

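The box rim corners are at (138,93), (351,93), (343,258) and (159,258). The bent bracket is held between the fingers.

Run:
```python
from h import *
P=np.load("P5.npy",allow_pickle=True).item()
C=np.array([onz(P,u,.06) for u in [(138,93),(351,93),(343,258),(159,258)]]);print(np.round(C,3).tolist(),C.mean(0))
c=C.mean(0)[:2];y=(C[1]-C[0]);print(np.degrees(np.arctan2(y[1],y[0])),np.linalg.norm(C[1]-C[0]),np.linalg.norm(C[2]-C[1]))
```

```text
[[0.373, -0.421, 0.06], [0.348, -0.217, 0.06], [0.522, -0.191, 0.06], [0.548, -0.399, 0.06]] [ 0.44770553 -0.30693968  0.06      ]
97.18486819123599 0.20515699413403432 0.17661077070885167
```

Box centre is (0.448, −0.307), yaw 7.2°, and the sizes match. I'll place this one and fetch the others.

Run:
```python
from h import *
c=np.array([.448,-.307]);bx=np.array([.992,.125]);by=np.array([-.125,.992])
place(c-.015*bx-.04*by)
pick((.4521,-.0063),13.8);place(c-.015*bx+.005*by)
pick((.59,-.0365),6.2);place(c+.0*bx+.048*by)
ctrl.goto((.45,-.26,.25),Rdown(np.radians(97)));st();ctrl.dwell(.2)
w=ctrl.read_camera("wrist");s=ctrl.read_camera("scene")
cv2.imwrite("pics/chk.png",np.hstack([w[60:360,100:460],cv2.resize(s[120:270,75:355],(560,300))[:,:420]])[:,:,::-1])
```

```text
over t37.4 tcp [ 0.4389 -0.3487  0.0429] ang1.693 w0.0233 gf30.0 F [ 0.9 -0.4 -1.8] M [ 0.04 -0.16  0.01]
at t41.2 tcp [ 0.4523 -0.0062  0.0712] ang1.812 w0.0338 gf0.0 F [ 0.7 -0.5  0.2] M [ 0.1  -0.14  0.  ]
grip t41.5 tcp [ 0.4525 -0.0063  0.0714] ang1.812 w0.0238 gf30.0 F [-0.7 -0.1  3.7] M [ 0.1  -0.09  0.03]
up t42.4 tcp [ 0.4515 -0.0066  0.1693] ang1.811 w0.0238 gf30.0 F [-0.1  0.5 -0.1] M [ 0.14 -0.14  0.04]
over t44.5 tcp [ 0.4332 -0.304   0.0427] ang1.693 w0.0238 gf30.0 F [ 0.6 -0.  -0.5] M [ 0.03 -0.11  0.04]
at t48.2 tcp [ 0.59   -0.0363  0.0709] ang1.679 w0.0341 gf0.0 F [ 0.6 -0.3  1.6] M [ 0.07 -0.2  -0.05]
grip t48.5 tcp [ 0.5904 -0.0365  0.0715] ang1.679 w0.0233 gf30.0 F [-0.7  0.1  0.4] M [ 0.05 -0.13 -0.02]
up t49.3 tcp [ 0.5894 -0.0367  0.1692] ang1.679 w0.0234 gf30.0 F [ 0.1  0.4 -1.4] M [ 0.02 -0.16 -0.  ]
over t51.4 tcp [ 0.4427 -0.2594  0.0427] ang1.693 w0.0237 gf30.0 F [ 0.3 -0.9 -0.1] M [ 0.12 -0.14  0.02]
 t52.9 tcp [ 0.4497 -0.26    0.2491] ang1.693 w0.0418 gf0.0 F [ 0.  -0.6 -0.5] M [ 0.05 -0.14 -0.02]
```

View pics/chk.png

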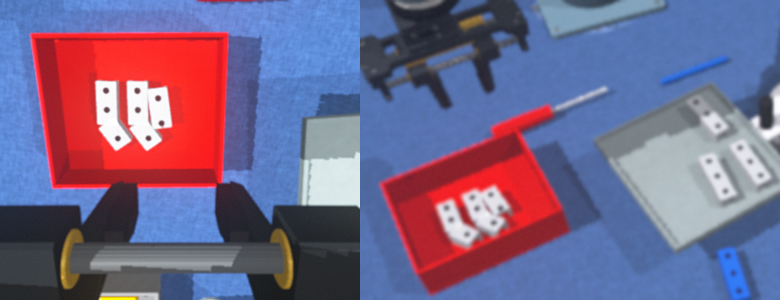

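All three scrap brackets lie in the box, and three straight ones remain in the tray. Now I'll release it, swing it back and lock it.

```bash
cat >> h.py <<'E'
def unlock():
    ctrl.goto((*BAR,.22),Rdown(BA));ctrl.set_gripper(.05,40);ctrl.move_l((*BAR,.1145),rate=.1);ctrl.set_gripper(0,40);st("grip")
    z=.134;ctrl.move_l((*BAR,z),rate=.03);st("lift");twist((*BAR,z),BA,BA+1.1);st("twisted")
    ctrl.move_l((*BAR,z-.0045),rate=.03);st("lowered");ctrl.set_gripper(.05);ctrl.dwell(.2);st("open");ctrl.move_l((*BAR,.25),rate=.2)
E
python3 - <<'E'
from h import *
ctrl.goto((.45,.0,.28),Rdown(np.radians(90)))
unlock()
grab_post(1.309)
swing(1.309,0,12);st("far")
ctrl.set_gripper(.06);ctrl.move_l((*postxy(0),.22),rate=.2)
lock()
im=ctrl.read_camera("wrist");cv2.imwrite("pics/end_w.png",im[:,:,::-1])
ctrl.goto((.30,-.45,.30),Rdown(np.radians(90)));st("away")
s=ctrl.read_camera("scene");d=ctrl.read_camera("side")
a=cv2.resize(s[120:320,75:395],(480,300));b=cv2.resize(d[100:380,200:400],(214,300))
cv2.imwrite("pics/end.png",np.hstack([a,b])[:,:,::-1])
E
```

```text
grip t57.5 tcp [0.4326 0.2712 0.1146] ang1.497 w0.0134 gf40.0 F [-0.9 -3.3  3.4] M [-0.6  -0.05 -0.06]
lift t58.3 tcp [0.4323 0.2712 0.1337] ang1.497 w0.0132 gf40.0 F [ 1.7 -3.6 -9.9] M [-0.72 -0.45 -0.02]
twisted t60.6 tcp [0.4328 0.2705 0.1335] ang2.591 w0.0135 gf40.0 F [  2.3  -6.  -10. ] M [-1.18 -0.5   0.02]
lowered t60.9 tcp [0.4328 0.2706 0.1297] ang2.591 w0.0134 gf40.0 F [ 0.9 -8.3 -4.2] M [-1.55 -0.2   0.01]
open t61.8 tcp [0.4324 0.2718 0.1295] ang2.597 w0.0500 gf0.0 F [0.9 0.1 0.9] M [ 0.07 -0.06  0.06]
post down t65.7 tcp [0.4972 0.1391 0.0877] ang0.188 w0.0601 gf0.0 F [ 0.9 -1.   0.2] M [ 0.02 -0.05 -0.03]
post grip t66.4 tcp [0.497  0.1389 0.0871] ang0.188 w0.0234 gf20.0 F [ 1.3  0.4 -0.3] M [ 0.01 -0.32 -0.08]
far t69.7 tcp [0.5595 0.2094 0.0867] ang1.494 w0.0235 gf20.0 F [-3.2 -0.7  2.1] M [-0.21  0.7   0.25]
gripped t74.0 tcp [0.4332 0.2712 0.1296] ang2.597 w0.0133 gf40.0 F [ 2.6 -3.1  2.4] M [-0.49 -0.65 -0.03]
lifted t74.3 tcp [0.4329 0.271  0.1329] ang2.597 w0.0135 gf40.0 F [ 5.5 -1.8 -9.1] M [-0.14 -1.21  0.  ]
untwisted t76.6 tcp [0.4329 0.271  0.1329] ang1.487 w0.0134 gf40.0 F [ 6.4 -2.  -8.5] M [-0.36 -1.51  0.18]
lowered t77.2 tcp [0.433 0.271 0.116] ang1.488 w0.0135 gf40.0 F [ 5.9 -2.6 -6.3] M [-0.49 -1.38  0.2 ]
away t81.5 tcp [ 0.3009 -0.4493  0.3   ] ang1.573 w0.0497 gf0.0 F [0.2 0.1 0.3] M [ 0.13 -0.19  0.01]
```

View pics/end.png

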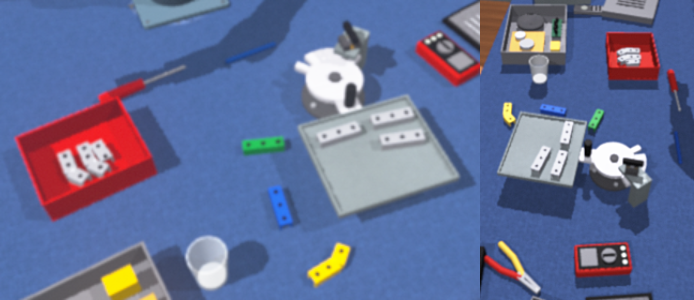

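View pics/end_w.png

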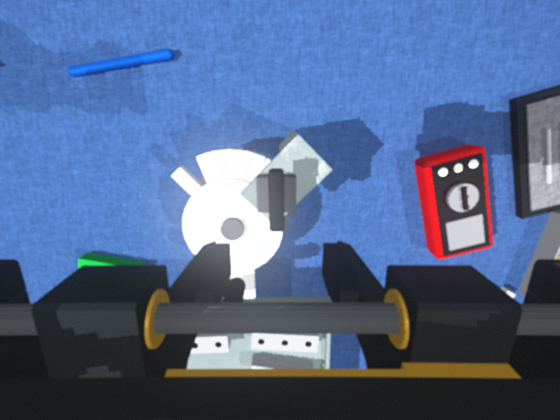

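The final views show the tray back at the far notch with three straight brackets, and the bent and short ones in the box. The cup and meter are in place, and the bar at (277,200) is untwisted and down.

```bash
python3 -c "
from station import ctrl
print(ctrl.finish_job())"
```

```text
the job is handed in; nothing more can be done
None
```

I handed the job in at about 82 s of the 210 s allowed. The last pictures show the tray at the far notch, the two bent brackets and the short one in the scrap box, and the three straight ones still in the tray; the force readings fit the plunger locked in, the cup and meter look unmoved, and no verdict came back.

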